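# Hold the reading magnifier over the ammonite

### The job

Draw the rectangular hand magnifier out of its leaning wooden rest, turn it level and hold it still over the ammonite (the flat coiled fossil) on the visualiser, with the lens centred over the fossil and about 8 cm above the visualiser's top plate, so that a pupil can look down through it. Finish while still holding it there. Do not let the magnifier touch the visualiser or the specimens, and leave the specimens and the board eraser where they lie.

Things in the scene. Friction and masses are not known exactly. Their poses are not given: they have to be found in the camera images.
- magnifier: Rectangular reading magnifier, loose, about 0.18 kg. Origin: lens centre; z is normal to the glass, x points from the handle to the lens. Black frame 64 mm (x) by 104 mm (y), 10 mm thick. A steel neck (14 wide, 8 thick) spans x -32 to -46 mm. Starts in the rest, lens end down, handle rising at 60 degrees from the table, y level. Either face may be up when level. Centre of mass near x = -25 mm.
- handle (a point): Grip point in the middle of the magnifier's black handle, at x = -95 mm on the magnifier's line y = z = 0; axes as the magnifier. The straight handle is 20 mm wide (y), 14 mm thick (z) and spans x = -46 to -151 mm. At the start this point is about 134 mm above the table and free all round.
- rest: Fixed light-wood rest, base 135 (x) by 140 (y) by 12 mm, nowhere over 95 mm high. Origin on the table, z up; base centre at x = 5 mm. A pocket sloping 60 degrees from the table, rising to -x, holds the magnifier; lens centre starts at (20, 0, 52) mm. Back board under it ends 43 mm up the slope from there, front board 5 mm up, floor 32 mm down; inside 13 by 110 mm. Clear after an 80 mm pull along the slope.
- visualiser: Fixed document-camera base, black and silver, 300 (x) by 400 (y) mm, flat top plate 35 mm above the table. Origin: centre of its underside on the table, z up. A white light panel, 190 by 270 mm, lies flush in the top; black control strip at the -y end. The folded camera arm and head lie along the far edge, x = 99 to 145, y = -175 to 173 mm, up to 73 mm above the table.
- panel (a point): Point in the middle of the white light panel, on the visualiser's top plate (35 mm above the table); axes as the visualiser.
- ammonite: Ammonite on the light panel: a flat, coiled, stone-brown fossil, a disc about 62 mm across and 16 mm high; loose, 90 g. Origin at the centre of its underside.
- crystal: Specimen on the light panel, to be left alone: a pointed six-sided crystal lying on a small rock slab, 60 by 40 mm, 25 mm high; loose. Origin at the centre of its underside.
- shell: Specimen on the light panel, to be left alone: a ribbed domed shell, 58 mm across, 20 mm high; loose. Origin at the centre of its underside.
- eraser: Grey board eraser on the table beyond the rest, to be left alone, 50 by 110 mm, 30 mm high; loose. Origin at the centre of its underside.
Things that resemble listed ones, but are neither listed nor needed, are in the scene too. What is shaped like the ammonite but purple is not meant.

How it is judged:
On the way:
1. the magnifier is drawn up out of its rest, in the gripper (z of magnifier in the frame of rest above 0.1 m and contact force between magnifier and rest below 0.05 N and contact force between magnifier and the fingers above 1 N), for 0.1 s.
At the end, for the whole second after the job is handed in: The gripper alone carries the magnifier, at rest, level within 0.17 rad, lens centre within 20 mm sideways of the ammonite's centre and 60 to 100 mm above the visualiser's top plate; it touches nothing else; specimens and eraser are within 10 mm of their starts (horizontal distance between magnifier and ammonite below 0.02 m and z of magnifier in the frame of panel between 0.06 and 0.1 m and angle between the z axis of magnifier and the z axis of visualiser, either way round below 0.17 rad and contact force between magnifier and the fingers above 1 N and contact force between magnifier and visualiser below 0.05 N and contact force between magnifier and rest below 0.05 N and contact force between magnifier and ammonite below 0.05 N and contact force between magnifier and crystal below 0.05 N and contact force between magnifier and shell below 0.05 N and contact force between magnifier and eraser below 0.05 N and linear speed of magnifier below 0.03 m/s and angular speed of magnifier below 0.2 rad/s and distance of each of ammonite, crystal, shell, eraser from where it was at the start of the episode below 0.01 m); the arm keeps its last pose, push and grip.
It fails at once if a specimen or the eraser is disturbed (moved more than 10 mm) (distance of any of ammonite, crystal, shell, eraser from where it was at the start of the episode above 0.01 m).
It fails at once if the magnifier touches the visualiser or a specimen (contact force between magnifier and visualiser above 0.5 N or contact force between magnifier and ammonite above 0.5 N or contact force between magnifier and crystal above 0.5 N or contact force between magnifier and shell above 0.5 N).
It also fails if it takes over 48 s, if anything falls off the work surface, if the arm or the gripper's body presses on something with over 40 N, if the wrist force passes 120 N, or if a joint passes its speed limit or range.

### The arm

A 7-joint arm with a two-finger parallel gripper is mounted at the origin on the work surface. World frame = base frame: x ahead of the robot, y to its left, z up, the work surface at z = 0. Lengths are in m, angles in rad, forces in N, time in s.
With the tool pointing down it reaches from about 0.425 to 0.825 m from the base axis. Payload 3.6 kg.
Tool frame: the origin (TCP) lies where the fingers leave the gripper's body, on its centre line; the fingertips stand 73 mm ahead of it and the grasp point (between the pads) lies 54 mm ahead of it; z points along the fingers, y is the line along which they close (so a half turn about z gives the same grasp; the last joint's range is limited). The gripper opens to 85 mm and grips with 20 to 120 N. Pads are 22 mm wide; open, the fingers measure 114 mm over their backs; the gripper's body (76 mm by 85 mm) begins 54 mm behind the grasp point. The pads swing forward as they close: fully open they stand 13 mm farther back than shut.
Start: joints at [-1.321, 0.615, -0.013, 1.423, 0.008, 1.103, -0.04], TCP at [0.178, 0.625, 0.304] pointing down, gripper open.
Joint ranges: [-3.12, 3.12], [-0.3, 2.06], [-1.34, 1.32], [0.26, 2.42], [-1.36, 4.5], [0.01, 1.98], [-2.84, 2.84]. Speed limits (rad/s): [2.79, 2.79, 3.14, 3.14, 3.14, 3.14, 3.14].

### API

Orientations are given as a unit quaternion [x, y, z, w].
In Python, from station import arm, snapshot, camera_info, ticket gives the robot as it stands. Calls block until the motion is done:
- arm.movep(position, orientation): joint-space move of the TCP to a pose.
- arm.line_to(position, velocity=0.15, ori=None): straight line of the TCP; ori=None keeps the orientation; velocity is the mean speed in m/s.
- arm.move_j(angles): joint-space move.
- arm.move_gripper(opening, effort=None): opening from 0.0 (shut) to 1.0 (fully open); effort is the grip in N (None keeps the last); returns when the fingers have stopped.
- arm.pause(seconds).
- arm.ik(position, orientation): joint angles nearest the present ones, or None.
- snapshot(name): name is "scene" or "top" or "wrist"; returns the picture (384x512x3 uint8, blue, green, red); there is no depth.
- camera_info(name): a dict with "fx", "fy", "cx", "cy" (pixels), "R" (3x3) and "t" (3): a world point X has camera coordinates R X + t; the wrist camera has in their place "T_tool_cam" (4x4, takes a point from camera to tool coordinates, whose origin is the TCP and whose axes are the flange's). Camera axes: x right, y down, z forward; pixel columns grow to the right and rows downward; lengths in m; the calibration is good to about 2 mm. A picture is of the moment at which its call begins: read the wrist's pose just before it. camera_info takes no time and is no camera call.
A pose or a line that the arm cannot do raises arm.MotionError and nothing moves.
- ticket.finish_job(): hands the job in; it is judged then, once.
Readings, each from a call of its own:
- arm.read_time(): time.
- arm.read_joint_positions(): joint angles.
- arm.read_dq(): joint speeds.
- arm.read_effort(): joint torques, N m.
- arm.read_tool_pos(): TCP position.
- arm.read_eef_rot(): TCP orientation.
- arm.read_ft_force(): force on the tool from outside, world axes, zero at the start.
- arm.read_wrist_torque(): the same for the moment, N m.
- arm.read_opening(): opening from 0.0 (shut) to 1.0 (fully open).
- arm.read_finger_force(): force on a finger pad.
Only numpy, scipy, OpenCV 4.12 (cv2) and the standard library are available. Lean on these libraries where they do the work, as an engineer would, in place of code of your own. Each camera call takes 0.05 s, during which the arm holds its last target. There are 200 camera calls.

## Working session

There is one attempt and no reset: what is moved stays moved. The work goes in short steps, each a Python script; the robot and the scene stay as the last script left them, time stands still between calls to the robot, and variables do not carry over. Pictures are saved under pics/ and viewed, at most 10 in all, crops included, and the job is handed in when it is done.

```bash
mkdir -p pics; python3 - <<'E'
from station import arm,snapshot,camera_info
import cv2
for n in ("scene","top"):
    cv2.imwrite(f"pics/{n}0.png",snapshot(n)); c=camera_info(n); print(n,c)
print(camera_info("wrist")); print(arm.read_eef_rot(),arm.read_time())
E
```

```text
scene {'fx': 486.7973511165318, 'fy': 486.7973511165318, 'cx': 256.81150594619595, 'cy': 190.88496620108864, 'R': array([[ 0.16364131,  0.98620783,  0.02481216],
       [ 0.51992548, -0.06484191, -0.85174704],
       [-0.83839073,  0.15228148, -0.5233654 ]]), 't': array([-0.11765087, -0.2407422 ,  1.76397111])}
top {'fx': 405.70206088194817, 'fy': 405.70206088194817, 'cx': 258.89150427584167, 'cy': 195.29559423109046, 'R': array([[ 0.0190388 , -0.99973357, -0.01305063],
       [-0.99450308, -0.01759176, -0.10321895],
       [ 0.10296186,  0.01494406, -0.99457304]]), 't': array([-0.00207055,  0.62483149,  1.0262376 ])}
{'fx': 308.85678887969726, 'fy': 308.85678887969726, 'cx': 253.29072552890523, 'cy': 193.57498611639994, 'T_tool_cam': array([[ 9.69834737e-04, -9.65146793e-01, -2.61707333e-01,
         6.61751703e-02],
       [ 9.99999527e-01,  9.54496672e-04,  1.85722261e-04,
         7.27674826e-04],
       [ 7.05495343e-05, -2.61707390e-01,  9.65147262e-01,
        -6.90671135e-02],
       [ 0.00000000e+00,  0.00000000e+00,  0.00000000e+00,
         1.00000000e+00]])}
[ 1.37918124e-01  9.90442916e-01 -1.18134708e-03 -1.60753719e-04] 0.1
```

View pics/top0.png

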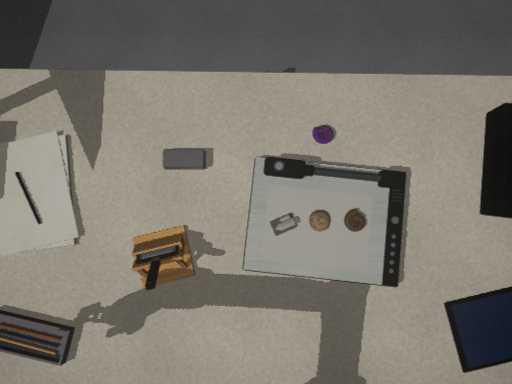

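View pics/scene0.png

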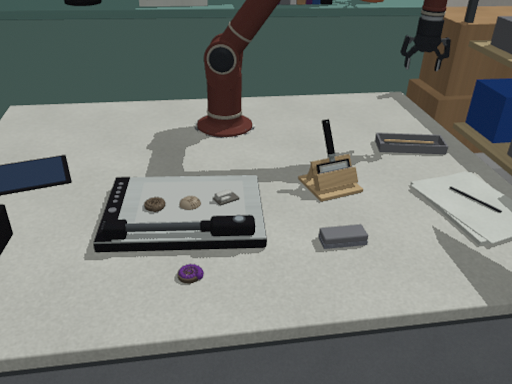

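The top view shows the crystal at (284,224), a tan round item at (320,220), a dark round item at (355,219) and the purple decoy at (323,134). The rest is near (163,257), with the handle from about (157,260) to (151,287). The ammonite is one of the two round items, so I'll enlarge them along with the rest.

```bash
python3 - <<'E'
import cv2,numpy as np
t=cv2.imread("pics/top0.png");s=cv2.imread("pics/scene0.png")
r=lambda i,x,y,w,h:cv2.resize(i[y:y+h,x:x+w],(400,300),interpolation=cv2.INTER_CUBIC)
cv2.imwrite("pics/crop1.png",np.vstack([np.hstack([r(t,262,182,120,90)
,r(t,120,218,88,66+12)[:,:]]),np.hstack([r(s,130,170,120,60),r(s,290,112,80,90)])]))
E
```

```text
(no output)
```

View pics/crop1.png

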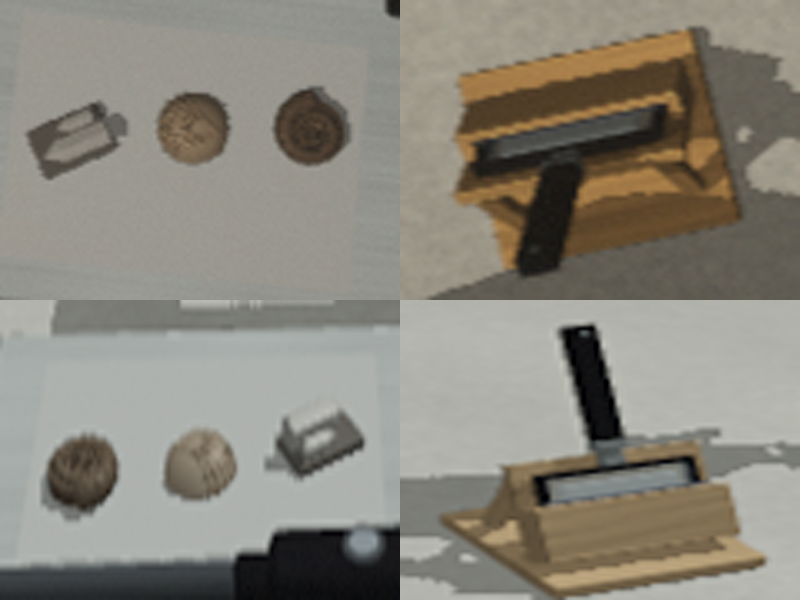

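The ammonite is the dark disc at top (355,219), because it is flat with a visible coil. The tan one at (320,220) is domed and fan-ribbed, so it is the shell. The handle rises toward the robot. Next I'll fit the rest pose and locate the ammonite.

```bash
cat > h.py <<'E'
import numpy as np
from station import arm,snapshot,camera_info
from scipy.spatial.transform import Rotation as Ro
from scipy.optimize import least_squares
def proj(n,X):
    c=camera_info(n);p=np.atleast_2d(X)@c["R"].T+c["t"]
    return p[:,:2]/p[:,2:]*[c["fx"],c["fy"]]+[c["cx"],c["cy"]]
def onz(n,uv,z):
    c=camera_info(n);d=c["R"].T@[(uv[0]-c["cx"])/c["fx"],(uv[1]-c["cy"])/c["fy"],1];o=-c["R"].T@c["t"]
    return o+d*(z-o[2])/d[2]
def rz(p): return Ro.from_euler("z",p[2])
def tool_R(yaw,a,flip=0):
    """tool y level, tool z = down pitched by a forward along heading yaw"""
    h=np.array([np.cos(yaw),np.sin(yaw),0]);z=np.sin(a)*h-np.cos(a)*np.array([0,0,1])
    y=np.cross([0,0,1],h)*(-1 if flip else 1);x=np.cross(y,z)
    return Ro.from_matrix(np.c_[x,y,z])
G=0.054
E
python3 - <<'E'
from h import *
s=.001
rp=np.array([[72.5,-70,12],[-62.5,-70,12],[-62.5,70,12],[72.5,70,12]])*s
mag=lambda x:np.array([20+.5*x,0,52-.866*x])*s
pt=np.vstack([rp[[0,1,3]],mag(-151),mag(-46)]); ut=np.array([[184.5,225.8],[194.8,274.7],[133,237.5],[150.8,288],[155.6,260]])
ps=np.vstack([mag(-151),mag(-46)]); us=np.array([[326,120.4],[331,154]])
f=lambda p:np.r_[(proj("top",rz(p).apply(pt)+[p[0],p[1],0])-ut).ravel(),(proj("scene",rz(p).apply(ps)+[p[0],p[1],0])-us).ravel()]
r=least_squares(f,[.45,.25,.1],loss="soft_l1");print(r.x,f(r.x).reshape(-1,2).round(1))
p=r.x;print("handle",rz(p).apply(mag(-95))+[p[0],p[1],0])
print("ammonite",onz("top",(355,219),.043),onz("scene",(154.6,204.4),.043))
am=onz("top",(355,219),.043); yaw=p[2]
for fl in (0,1):
  for a in (-45,-30,-15,0):
    R=tool_R(yaw,np.radians(a),fl);P=rz(p).apply(mag(-90))+[p[0],p[1],0]-G*R.as_matrix()[:,2]
    q0=arm.ik(P,R.as_quat())
    ok=[]
    for fy in range(-80,100,20):
      R2=tool_R(np.radians(fy),np.radians(a+60),fl);h=np.array([np.cos(np.radians(fy)),np.sin(np.radians(fy)),0])
      P2=np.r_[am[:2],.115]-.09*h-G*R2.as_matrix()[:,2]
      if arm.ik(P2,R2.as_quat()) is not None: ok.append(fy)
    print(fl,a,None if q0 is None else np.round(q0,2),ok)
E
```

```text
[0.45647335 0.25556064 0.24840949] [[-0.2 -0.6]
 [ 0.3  0.9]
 [-0.4 -0.2]
 [-0.7 -0.9]
 [ 0.6  1.1]
 [-1.1 -1.7]
 [ 0.2  1.6]]
handle [0.42981747 0.24879942 0.13427   ]
ammonite [ 0.56702865 -0.23786654  0.043     ] [ 0.56939946 -0.23768861  0.043     ]
0 -45 [-0.35  0.91 -0.23  1.44 -0.04  1.55  1.27] [-80, -60, -40, -20, 0, 20, 40, 60, 80]
0 -30 [-0.38  0.78 -0.2   1.61 -0.02  1.26  1.27] [-80, -60, -40, -20, 0, 20, 40, 60, 80]
0 -15 [-0.43  0.65 -0.16  1.8   0.02  0.95  1.24] [-80, -60, 0, 20, 40, 60, 80]
0 0 [-0.49  0.55 -0.11  1.99  0.1   0.61  1.15] [-80, -60, 20, 40, 60, 80]
1 -45 [-0.8   1.    0.66  1.46 -0.48  1.68 -1.33] [-80, -60, -40, -20, 0, 20, 40, 60, 80]
1 -30 [-0.85  0.86  0.64  1.63 -0.48  1.38 -1.35] [-80, -60, -40, -20, 0, 20, 40, 60, 80]
1 -15 [-0.9   0.73  0.61  1.81 -0.49  1.04 -1.36] [-80, -60, 0, 20, 40, 60, 80]
1 0 [-0.94  0.61  0.57  2.   -0.52  0.67 -1.36] [-80, -60, 20, 40, 60, 80]
```

The fit is good: the residual is about 1 px, both cameras agree on the ammonite within 3 mm, and the handle is at z = 0.134. I'll move to the pre-grasp pose and take one close look.

```bash
cat >> h.py <<'E'
p=np.array([0.45647,0.25556,0.24841]);am=np.array([.568,-.238])
mag=lambda x:rz(p).apply(np.array([20+.5*x,0,52-.866*x])*.001)+[p[0],p[1],0]
u=rz(p).apply([-.5,0,.866])
def grasp(x,back,a=-30,fl=1):
    R=tool_R(p[2],np.radians(a),fl);return mag(x)-(G+back)*R.as_matrix()[:,2],R.as_quat()
E
python3 - <<'E'
from h import *
import cv2
P,Q=grasp(-88,.12); print(P,arm.ik(P,Q))
arm.movep(P,Q)
Tp=arm.read_tool_pos();Tq=arm.read_eef_rot()
im=snapshot("wrist");c=camera_info("wrist")
T=np.eye(4);T[:3,:3]=Ro.from_quat(Tq).as_matrix();T[:3,3]=Tp;W=np.linalg.inv(T@c["T_tool_cam"])
for x in (-150,-88,-46,-32,32):
    q=W@np.r_[mag(x),1];uv=(c["fx"]*q[0]/q[2]+c["cx"],c["fy"]*q[1]/q[2]+c["cy"]);print(x,np.round(uv))
    cv2.drawMarker(im,tuple(int(v) for v in uv),(0,0,255),0,8)
cv2.imwrite("pics/w1.png",im);print(arm.read_time(),arm.read_joint_positions())
E
```

```text
[0.51753619 0.27104937 0.27889642] [-0.81276155  0.83071319  0.69446261  1.34653881 -0.44962128  1.67143072
 -1.39995339]
-150 [256. 273.]
-88 [256. 194.]
-46 [256. 147.]
-32 [256. 132.]
32 [256.  68.]
1.8917 [-0.81429151  0.83055364  0.69251421  1.34614494 -0.44986099  1.67139177
 -1.39970533]
```

View pics/w1.png

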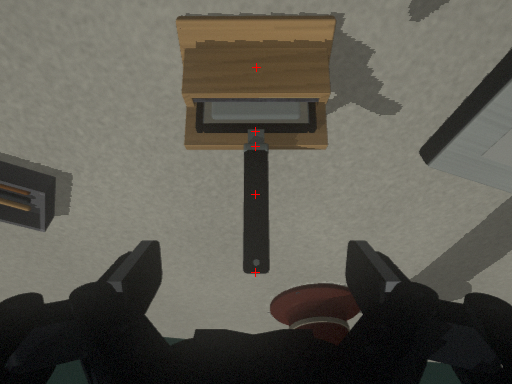

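The overlay lands on the handle axis (column 256), the neck (row 132–147) and the handle end (row 273), so the pose is right within about 2 mm. I'll grasp and draw it out.

```bash
python3 - <<'E'
from h import *
import cv2
P,Q=grasp(-88,0); arm.line_to(P,velocity=.1)
arm.move_gripper(0.0,effort=100)
print("op",arm.read_opening(),arm.read_finger_force(),arm.read_ft_force(),arm.read_tool_pos()-P)
arm.line_to(P+u*.10,velocity=.06)
print(arm.read_ft_force(),arm.read_finger_force())
arm.line_to(P+u*.10+[0,0,.10],velocity=.12)
arm.pause(.3)
print(arm.read_ft_force(),arm.read_wrist_torque(),arm.read_opening(),arm.read_finger_force(),arm.read_time())
T=np.eye(4);T[:3,:3]=Ro.from_quat(arm.read_eef_rot()).as_matrix();T[:3,3]=arm.read_tool_pos()
im=snapshot("wrist");c=camera_info("wrist");W=np.linalg.inv(T@c["T_tool_cam"])
off=T[:3,3]-P
for x in (-150,-46,-32,32):
    q=W@np.r_[mag(x)+off,1];uv=(c["fx"]*q[0]/q[2]+c["cx"],c["fy"]*q[1]/q[2]+c["cy"])
    cv2.drawMarker(im,tuple(int(v) for v in uv),(0,0,255),0,8)
cv2.imwrite("pics/w2.png",im)
# final candidates
for fy in range(-80,100,20):
  h=np.array([np.cos(np.radians(fy)),np.sin(np.radians(fy)),0]);R2=tool_R(np.radians(fy),np.radians(30),1)
  q=[arm.ik(np.r_[am,z]-.088*h-G*R2.as_matrix()[:,2],R2.as_quat()) for z in (.115,.235)]
  print(fy,[None if k is None else np.round(k,2).tolist() for k in q])
E
```

```text
op 0.2136872660925548 97.61557817459106 [-0.893242   -0.12448702  0.9289951 ] [ 1.21204446e-04 -9.16134464e-05  2.50315291e-04]
[ 0.11867747 -0.50930522 -2.83573858] 97.62025952339172
[-0.02283923  0.5631271  -2.31936858] [ 0.17542502 -0.68438672  0.00549609] 0.21522099469950906 97.6052176952362 6.9583
-80 [[-0.64, 0.98, 1.11, 1.97, -0.75, 0.52, -2.2], [-0.71, 0.81, 1.25, 1.87, -0.46, 0.72, -2.35]]
-60 [[-0.46, 0.74, 0.78, 2.16, -0.76, 0.1, -1.78], [-0.69, 0.63, 1.15, 2.06, -0.51, 0.43, -1.94]]
-40 [[-0.08, 0.59, 0.37, 2.3, 2.87, 0.19, 1.33], [-0.43, 0.42, 0.84, 2.18, -0.51, 0.21, -1.51]]
-20 [[0.51, 0.56, -0.2, 2.33, 2.78, 0.28, 1.96], [0.17, 0.3, 0.25, 2.21, -0.69, 0.15, -0.86]]
0 [[1.27, 0.87, -1.14, 2.24, 1.8, 0.53, -2.74], [0.5, 0.33, 0.08, 2.14, -0.96, 0.37, -0.14]]
20 [[1.01, 0.66, -0.47, 2.09, -0.79, 0.22, 0.2], [0.57, 0.42, 0.17, 1.99, -0.91, 0.68, 0.21]]
40 [[0.79, 0.69, -0.07, 1.89, -0.83, 0.66, 0.55], [0.51, 0.54, 0.36, 1.79, -0.87, 1.01, 0.49]]
60 [[0.7, 0.78, 0.07, 1.65, -0.7, 0.97, 0.7], [0.51, 0.66, 0.38, 1.56, -0.77, 1.26, 0.68]]
80 [[0.63, 0.88, 0.13, 1.41, -0.58, 1.22, 0.85], [0.52, 0.77, 0.35, 1.32, -0.66, 1.47, 0.83]]
```

View pics/w2.png

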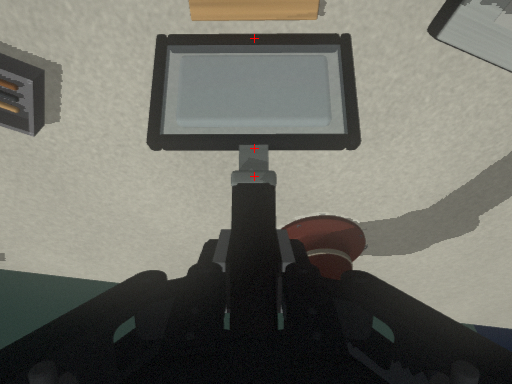

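The magnifier is clear of the rest and has not slipped in the grip, since the frame edges match the predicted marks at rows 39 and 149. Heading 60° gives comfortable joint angles. I'll swing across high, level it and check before going down.

```bash
cat >> h.py <<'E'
fy=np.radians(60);hh=np.array([np.cos(fy),np.sin(fy),0]);R2=tool_R(fy,np.radians(30),1)
fin=lambda z,d=(0,0):np.r_[am+d,z]-.088*hh-G*R2.as_matrix()[:,2]
E
python3 - <<'E'
from h import *
import cv2
arm.movep(fin(.28),R2.as_quat()); arm.line_to(fin(.15),velocity=.1); arm.pause(.3)
print(arm.read_tool_pos()-fin(.15),arm.read_opening(),arm.read_finger_force(),arm.read_ft_force(),arm.read_time())
T=np.eye(4);T[:3,:3]=Ro.from_quat(arm.read_eef_rot()).as_matrix();T[:3,3]=arm.read_tool_pos()
im=snapshot("wrist");c=camera_info("wrist");W=np.linalg.inv(T@c["T_tool_cam"])
s=np.cross([0,0,1],hh);L=np.r_[am,.15]
pts=[L+hh*a+s*b+[0,0,.005] for a in(-.032,.032) for b in (-.052,.052)]+[np.r_[am,.045]]
for X in pts:
    q=W@np.r_[X,1];uv=(c["fx"]*q[0]/q[2]+c["cx"],c["fy"]*q[1]/q[2]+c["cy"]);print(np.round(uv))
    cv2.drawMarker(im,tuple(int(v) for v in uv),(0,0,255),0,8)
t=snapshot("top")[140:300,230:430]
t=cv2.resize(t,None,fx=1.4,fy=1.4); 
o=np.zeros((384,800,3),np.uint8);o[:,:512]=im;o[:224,512:792]=t
cv2.imwrite("pics/w3.png",o)
E
```

```text
[ 8.02219532e-05 -3.19440691e-05  3.03518543e-04] 0.21352878942329656 97.71743774414062 [ 0.68251449 -0.55184977 -2.29677045] 10.8083
[364. 144.]
[143. 144.]
[353.  31.]
[154.  31.]
[253. 162.]
```

View pics/w3.png

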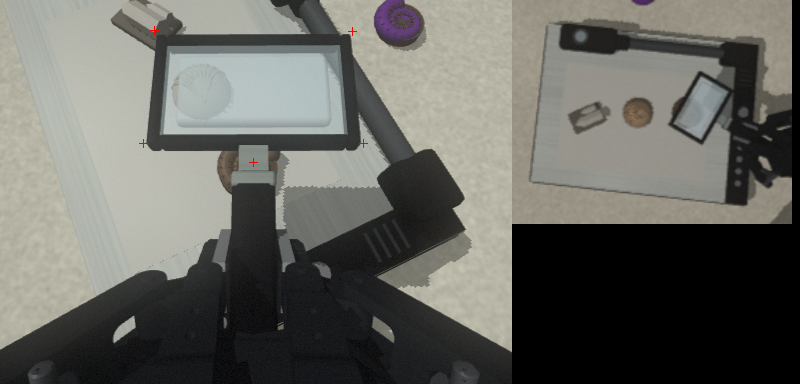

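The frame sits over the ammonite, which shows behind the neck at (253,165) because of the oblique view. The marks are for the top face, and the near silhouette is the bottom face. I'll fit the tilt before going lower.

```bash
python3 - <<'E'
from h import *
T=np.eye(4);T[:3,:3]=Ro.from_quat(arm.read_eef_rot()).as_matrix();T[:3,3]=arm.read_tool_pos()
c=camera_info("wrist");W=np.linalg.inv(T@c["T_tool_cam"])
s=np.cross([0,0,1],hh);g=np.r_[am,.15]-.088*hh
def P(prm):
    out=[]
    for a,b,z in [(-.032,-.052,-.005),(-.032,.052,-.005),(-.032,-.052,.005),(-.032,.052,.005),(.032,-.052,.005),(.032,.052,.005)]:
        t,d,e=prm;X=g+hh*((.088+a+d)*np.cos(t)-z*np.sin(t))+s*b+np.array([0,0,(.088+a+d)*np.sin(t)+z*np.cos(t)+e])
        q=W@np.r_[X,1];out.append([c["fx"]*q[0]/q[2]+c["cx"],c["fy"]*q[1]/q[2]+c["cy"]])
    return np.array(out)
print(P([0,0,0]).round(0))
obs=np.array([[359,150],[148,150],[353,34],[155,34]])
f=lambda x:(P([x[0],x[1],0])[[0,1,4,5]]-obs).ravel()
r=least_squares(f,[0,0],x_scale=[.1,.01]);print(r.x,f(r.x).round(1))
E
```

```text
[[357. 152.]
 [150. 152.]
 [364. 144.]
 [143. 144.]
 [353.  31.]
 [154.  31.]]
[-0.01634197  0.00063844] [-2.6  1.7  2.8  1.6 -1.4 -1.5  0.7 -1.6]
```

The tilt is about 0.02 rad and the offset under 1 mm, so both are well inside tolerance. I'll descend the last 35 mm and hand in.

```bash
python3 - <<'E'
from h import *
from station import ticket
arm.line_to(fin(.116),velocity=.05); arm.pause(.8)
print(arm.read_tool_pos()-fin(.116),arm.read_ft_force(),arm.read_finger_force(),arm.read_time())
print(ticket.finish_job())
E
```

```text
[-7.01254403e-06 -1.25203587e-05 -1.18108389e-05] [-0.30412683 -0.60313106 -1.19932725] 97.71821737289429 12.5417
the job is handed in; nothing more can be done
None
```

The job is handed in with the gripper still holding the magnifier level over the ammonite, the lens about 8 cm above the top plate, at 12.5 s of the 48 s allowed; the station returned no verdict.

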